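# Hand out the stacked cork rings and seat the flask for weighing

## Robot

A 6-joint arm with a two-finger parallel gripper is mounted at the origin on the work surface. World frame = base frame: x ahead of the robot, y to its left, z up, the work surface at z = 0. Lengths are in m, angles in rad, forces in N, time in s.
With the tool pointing down it reaches from about 0.35 to 0.775 m from the base axis. Payload 5.5 kg.
Tool frame: the origin (TCP) lies midway between the tips of the shut fingers; the grasp point (between the pads) lies 19 mm behind it (env.hold_point_z is the distance from the TCP to the grasp point, in m); z points along the fingers, y is the line along which they close (so a half turn about z gives the same grasp; the last joint's range is limited). The gripper opens to 85 mm and grips with 20 to 120 N. Pads are 22 mm wide; open, the fingers measure 114 mm over their backs; the gripper's body (76 mm by 85 mm) begins 54 mm behind the grasp point. The pads swing forward as they close: fully open they stand 13 mm farther back than shut.
Start: joints at [-1.254, 0.313, 0.046, 1.304, 0, 1.431], TCP at [0.254, -0.516, 0.231] pointing down, gripper open.
Joint ranges: [-2.76, 2.76], [-0.86, 1.69], [-1.03, 1.26], [-2.2, 2.34], [-1.47, 1.5], [-3.14, 3.14]. Speed limits (rad/s): [2.57, 2.57, 3.14, 3.14, 3.14, 3.14].

## Interface

Orientations are given as a unit quaternion [w, x, y, z].
In Python, from workcell import env, read_camera gives the robot as it stands. The module is installed in compiled form; this text tells all that it offers.
- The arm moves only by the tool carry_out, never from a script. Its argument "moves" is a list of rows, each an object of numbers: "tx", "ty", "tz": the shift along the world's x, y, z in cm; "wx", "wy", "wz": the turn, a rotation vector about the world's x, y, z in rad; "claw": the closure, from -1 (fully open) to 1 (shut). A call has 1 to 8 rows; each row shifts and turns the commanded pose from where the row before left it; what a row does not reach is not made up. A row lasts 1/8 s, in which the tool goes at most 62.5 mm and 10.7 degrees, less where a joint would pass 70% of its speed; a pose out of reach is approached as far as the arm can. A call is refused whole if a number of a shift passes 6.25 or a number of a turn 0.188, either way. A call with a gripper value outside its range is refused whole. The fingers move at their own pace and stop on an object; "newtons" is the grip in N (left out, the last holds). Time passes only in rows, so rows that do not move let the fingers close. It gives the time, the measured TCP pose, the force, the opening and the grip force at its end, in the units of the state.
- env.get_state(): the state, without advancing time (a new reading comes with each control period).
- read_camera(name): name is "scene" or "top"; returns a dict with "image" (480x640x3 uint8, blue, green, red), "z_map" (480x640 float32, m along the optical axis (not along the pixel's ray), 0 where there is no reading), "fx", "fy", "cx", "cy" (pixels), "k1" (the pictures are not rectified: a ray, as slopes to the right and down, at radius r is drawn at 1 + k1 r^2 times it, then the intrinsics apply), "camera_from_world" (4x4, takes a point from world to camera coordinates). Camera axes: x right, y down, z forward; pixel columns grow to the right and rows downward; lengths in m; the calibration is good to about 2 mm. A picture is of the moment at which its call begins.
- env.hand_in(): hands the job in; it is judged then, once.
The state is a dict: "clock": time; "joint_pos": joint angles; "qvel": joint speeds; "tau": joint torques, N m; "tcp_pos": TCP position; "orientation": TCP orientation; "wrist_force": force on the tool from outside, world axes, zero at the start; "ft_torque": the same for the moment, N m; "finger_gap": finger opening in m; "grip_force": force on a finger pad.
Only numpy, scipy, OpenCV 4.12 (cv2) and the standard library are available. Lean on these libraries where they do the work, as an engineer would, in place of code of your own. Each camera call takes 0.05 s, during which the arm holds its last target. There are 200 camera calls.

## Task

Take the stack of cork rings apart from the top down and set each flat in the middle of its place: the small ring on the lab jack's platform, the medium ring on the magnetic stirrer's white plate, the large ring on the balance's round pan. Then lift the flask from its white stand and seat it upright in the large ring on the balance. Do not tip the flask over, and leave the reagent bottle and the red tip box where they are.

Things in the scene. Friction and masses are not known exactly. Their poses are not given: they have to be found in the camera images.
- ring_small: the smallest cork flask ring, on top of the stack at the start: 42 mm outside diameter, 14 mm hole, 30 mm high, 18 g. Origin at the centre of its underside, z up along its axis. The three rings are stacked upright about one axis (to 2 mm), widest at the bottom
- ring_medium: the middle cork flask ring: 55 mm outside diameter, 20 mm hole, 30 mm high, 28 g. Origin at the centre of its underside, z up along its axis
- ring_large: the largest cork flask ring, at the bottom of the stack, standing on the bench: 68 mm outside diameter, 34 mm hole, 30 mm high, 40 g. Origin at the centre of its underside, z up along its axis
- flask: stoppered amber round-bottom flask, 60 g, weighted low: ball 51 mm in diameter, straight neck 22 mm in diameter from 47 to 100 mm above the origin, its topmost 17 mm a fixed white stopper of the same width. Origin at the lowest point of the ball, z up along the neck. Seated in a 34 mm hole, the origin is 6.5 mm below the top face of the ring or stand; it centres itself from a few mm off
- flask_stand: white plastic ring fixed to the bench in which the flask stands at the start: 76 mm outside diameter, 34 mm hole, 25 mm high. Origin at the centre of its underside
- lab_jack: aluminium scissor lab jack, fixed, with a black screw knob on its own -x side: square platform 100 x 100 mm, level, its top 75 mm above the origin. Origin on the bench under the middle of the platform
- stirrer: grey magnetic stirrer, fixed, not heated, with two knobs on its own -x side: square white plate 120 x 120 mm, level, its top 50 mm above the origin; the housing reaches from 85 mm in -x to 65 mm in +x, 140 mm wide in y. Origin on the bench under the middle of the plate
- balance: white laboratory balance, fixed, with a green display strip on its own -x side: round steel pan 116 mm in diameter, level, does not sink, its top 60 mm above the origin; the housing is 48 mm high and reaches from 105 mm in -x to 85 mm in +x, 170 mm wide in y. Origin on the bench under the middle of the pan
- reagent_bottle: bystander: amber reagent bottle, loose, 60 mm in diameter, 120 mm high, white cap. Origin at the centre of its underside. Leave it alone
- tip_box: bystander: red pipette-tip box, loose, 75 x 115 x 45 mm. Origin at the centre of its underside. Leave it alone
Things that resemble listed ones, but are neither listed nor needed, are in the scene too. Leave any turquoise look-alike of the ring_small alone.

How it is judged:
By the outcome, as a careful person would: the job done as asked, in the order asked, and still so for the second after the job is handed in, with the robot touching nothing.
It also fails if it takes over 115 s, if anything falls off the work surface, if the arm or the gripper's body presses on something with over 40 N, if the wrist force passes 120 N, or if a joint passes its speed limit or range.

## Working session

There is one attempt and no reset: what is moved stays moved. The work goes in short steps, Python scripts to look and compute and a tool call to move; the robot and the scene stay as the last step left them, time stands still between calls to the robot, and variables do not carry over. Pictures are saved under pics/ and viewed, at most 14 in all, crops included, and the job is handed in when it is done.

Besides the shell and the picture viewer there is one more tool, called after "Call:" in YAML: its name, and indented under it one key for each argument. carry_out: Moves the arm, as the interface text tells. Its arguments: {"type":"object","properties":{"moves":{"type":"array","items":{"type":"object","properties":{"tx":{"type":"number"},"ty":{"type":"number"},"tz":{"type":"number"},"wx":{"type":"number"},"wy":{"type":"number"},"wz":{"type":"number"},"claw":{"type":"number"}}}},"newtons":{"type":"number"}},"required":["moves"]}

```bash
mkdir -p pics
cat > h.py <<'E'
import numpy as np, cv2
from workcell import env, read_camera
def cam(n,save=None):
    c=read_camera(n)
    if save: cv2.imwrite('pics/'+save,c['image'])
    return c
def pts(c):
    "world point for each pixel from z_map"
    v,u=np.mgrid[0:480,0:640].astype(float)
    x,y=(u-c['cx'])/c['fx'],(v-c['cy'])/c['fy']
    a,b=x.copy(),y.copy()
    for _ in range(8):
        k=1+c['k1']*(a*a+b*b); a,b=x/k,y/k
    z=c['z_map']; P=np.stack([a*z,b*z,z,np.ones_like(z)],-1)
    W=P@np.linalg.inv(c['camera_from_world']).T
    W=W[...,:3]; W[z==0]=np.nan
    return W
def ray(c,u,v,h):
    x,y=(u-c['cx'])/c['fx'],(v-c['cy'])/c['fy'];a,b=x,y
    for _ in range(8):
        k=1+c['k1']*(a*a+b*b); a,b=x/k,y/k
    T=np.linalg.inv(c['camera_from_world']); d=T[:3,:3]@[a,b,1]; o=T[:3,3]
    return o+d*(h-o[2])/d[2]
E
python3 - <<'E'
from h import *
s=env.get_state();print(s)
for n in('top','scene'):
    c=cam(n,n+'0.png');print(n,c['camera_from_world'].round(3).tolist(),c['fx'],c['k1'])
    np.save(n+'0.npy',pts(c)); np.save(n+'i.npy',c['image'])
E
```

```text
{'clock': 0.0, 'joint_pos': array([-1.25359943e+00,  3.14016498e-01,  4.49590682e-02,  1.30355958e+00,
       -2.98178874e-05,  1.43119557e+00]), 'qvel': array([ 2.46283081e-04, -4.59827384e-05,  1.68473771e-05, -1.88608242e-03,
       -1.00790684e-03,  1.59444080e-03]), 'tau': array([ 3.58261068e-04, -4.80627429e+01,  2.98533082e+01,  1.94905023e-02,
       -7.54161738e-05, -1.16024020e-05]), 'tcp_pos': array([ 0.25344288, -0.51556943,  0.23039154]), 'orientation': array([-9.05431571e-04,  9.74029772e-01,  2.26418140e-01, -9.55804763e-05]), 'wrist_force': array([0.45947853, 0.17779384, 0.21440478]), 'ft_torque': array([0.0036703 , 0.0622221 , 0.01967422]), 'grip_force': 0.0, 'finger_gap': 0.08543222021454114}
top [[0.012, -1.0, 0.0, -0.008], [-0.994, -0.012, -0.108, 0.579], [0.108, 0.001, -0.994, 1.039], [0.0, 0.0, 0.0, 1.0]] 461.50878603051297 -0.05270748261689365
scene [[-0.545, 0.838, -0.002, 0.332], [0.494, 0.32, -0.808, -0.223], [-0.677, -0.442, -0.589, 1.292], [0.0, 0.0, 0.0, 1.0]] 472.5204602843068 -0.07113924590377468
```

View pics/top0.png

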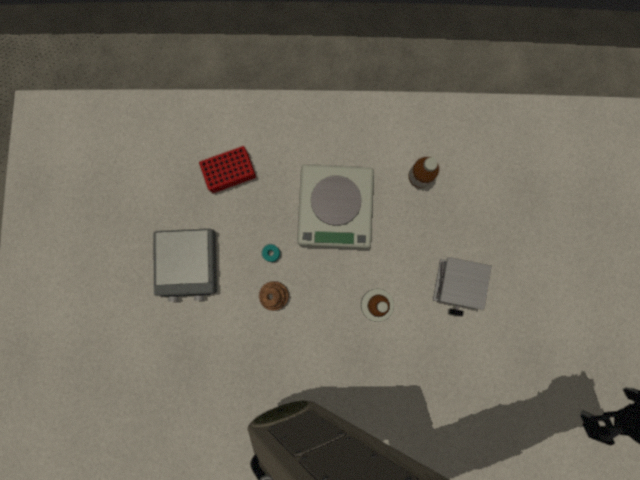

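View pics/scene0.png

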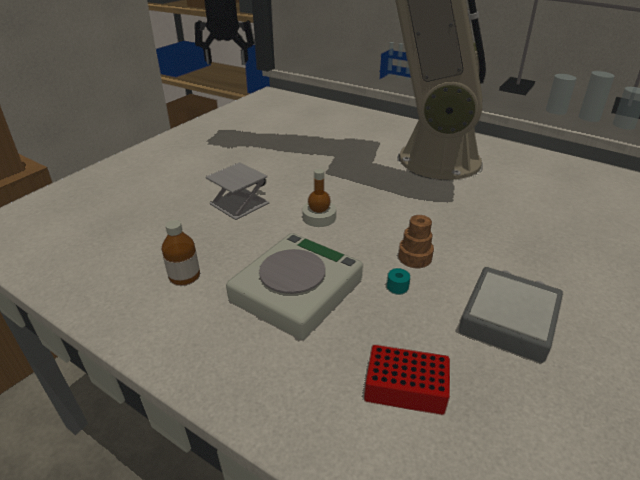

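Top view: stack at (274,295), turquoise ring at (271,253), stirrer plate (185,262), pan (336,201), flask and stand (377,305), jack (466,283), bottle (425,172). The scene view agrees. Next I measure the centres.

Run:
```python
from h import *
boxes={'top':dict(s=(274,295,22),plate=(185,262,45),pan=(336,201,40),jack=(466,283,35),flask=(377,305,22),turq=(271,253,14),bottle=(425,172,22)),
'scene':dict(s=(416,240,30),plate=(512,310,60),pan=(293,270,50),jack=(237,180,34),flask=(319,198,32),turq=(399,280,14),bottle=(180,255,35))}
H=dict(s=[.09,.06,.03],plate=[.05],pan=[.06],jack=[.075],flask=[.118,.025],turq=[.03],bottle=[.12])
D={('s',.09):42,('s',.06):55,('s',.03):68}
for n in boxes:
    P=np.load(n+'0.npy'); 
    for k,(u,v,r) in boxes[n].items():
        W=P[v-r:v+r,u-r:u+r].reshape(-1,3)
        for h in H[k]:
            m=np.abs(W[:,2]-h)<.004; Q=W[m]
            if len(Q)<8: print(n,k,h,len(Q));continue
            (cx,cy),(w,hh),a=cv2.minAreaRect(Q[:,:2].astype(np.float32)*1000)
            (ex,ey),rad=cv2.minEnclosingCircle(Q[:,:2].astype(np.float32)*1000)
            print(n,k,h,len(Q),'z',np.median(Q[:,2]).round(4),'rect',round(cx,1),round(cy,1),round(w),round(hh),round(a,1),'circ',round(ex,1),round(ey,1),round(rad,1),'mean',(Q[:,:2].mean(0)*1000).round(1))
# colour blobs of pan and small ring top by ray
```

```text
top s 0.09 256 z 0.0908 rect 442.2 120.1 41 40 47.9 circ 441.9 120.2 20.9 mean [442.  119.9]
top s 0.06 153 z 0.0607 rect 442.0 118.5 53 51 0.7 circ 442.6 119.1 27.4 mean [445.  110.7]
top s 0.03 187 z 0.0308 rect 443.1 119.3 65 66 46.8 circ 443.0 119.6 33.9 mean [443.6 114.1]
top plate 0.05 2852 z 0.0506 rect 517.1 324.9 147 134 2.9 circ 515.1 325.5 96.5 mean [523.2 325.3]
top pan 0.06 1837 z 0.0609 rect 662.1 -30.0 131 116 84.5 circ 678.3 -32.2 77.1 mean [661.5 -21.7]
top jack 0.075 1876 z 0.0759 rect 475.6 -311.5 101 100 79.2 circ 475.9 -311.2 68.7 mean [ 475.1 -311. ]
top flask 0.118 82 z 0.1194 rect 423.6 -121.0 20 20 42.4 circ 423.5 -120.6 10.8 mean [ 424.  -120.7]
top flask 0.025 420 z 0.0256 rect 423.6 -120.5 73 74 0.6 circ 424.1 -120.9 37.9 mean [ 425.  -118.4]
top turq 0.03 214 z 0.0305 rect 541.4 129.2 40 40 1.8 circ 541.8 128.7 20.8 mean [541.8 129. ]
top bottle 0.12 115 z 0.1213 rect 732.6 -226.4 25 24 41.4 circ 732.5 -226.9 13.6 mean [ 732.4 -226.6]
scene s 0.09 238 z 0.0904 rect 441.4 119.4 40 41 81.0 circ 441.4 119.3 21.1 mean [443.2 120.4]
scene s 0.06 194 z 0.0605 r
[... 179 characters left out ...]
5 3846 z 0.0507 rect 516.6 327.5 142 130 3.6 circ 518.9 327.8 90.8 mean [530.3 329.9]
scene pan 0.06 2312 z 0.0604 rect 659.7 -21.1 116 115 13.1 circ 660.1 -20.7 59.2 mean [663.4 -18.7]
scene jack 0.075 1015 z 0.0758 rect 474.7 -311.2 104 102 79.9 circ 475.3 -310.4 70.2 mean [ 478.6 -307.4]
scene flask 0.118 56 z 0.1185 rect 423.1 -119.5 19 21 84.3 circ 424.3 -118.6 11.9 mean [ 424.8 -118.2]
scene flask 0.025 323 z 0.0253 rect 429.4 -115.1 63 73 32.0 circ 424.3 -119.8 38.5 mean [ 434.8 -111.5]
scene turq 0.03 287 z 0.0302 rect 541.5 127.4 41 41 89.3 circ 541.1 127.6 21.8 mean [542.8 128.2]
scene bottle 0.12 131 z 0.1201 rect 732.8 -225.2 27 24 29.2 circ 732.4 -225.6 14.1 mean [ 733.5 -224.4]
```

Call:
carry_out:
  moves:
    - {"tx":1.8,"ty":5.8,"wz":0.14,"claw":-1}
    - {"tx":1.8,"ty":5.8,"wz":0.14}
    - {"tx":1.8,"ty":5.8,"wz":0.14}
    - {"tx":1.8,"ty":5.8,"wz":0.14}
    - {"tx":1.8,"ty":5.8,"wz":0.14}
    - {"tx":1.8,"ty":5.8,"wz":0.14}
    - {"tx":1.8,"ty":5.8,"wz":0.14}
    - {"tx":1.8,"ty":5.8,"wz":0.14}
  newtons: 30

```text
invalid input at $.moves[0]: expected keys tx, ty, tz, wx, wy, wz, claw
```

```bash
cat >> h.py <<'E'
from scipy.spatial.transform import Rotation as R
def st(goal=None):
    s=env.get_state(); p=s['tcp_pos']*100; q=s['orientation']
    M=R.from_quat(q[[1,2,3,0]]).as_matrix()
    print('t',round(s['clock'],2),'tcp cm',p.round(2),'yaw_y',np.degrees(np.arctan2(M[1,1],M[0,1])).round(1),'zaxis',M[:,2].round(3),'gap',round(s['finger_gap']*1000,1),'grip',round(float(s['grip_force']),1),'F',s['wrist_force'].round(1),'j6',s['joint_pos'][5].round(2))
    if goal is not None: print('to go cm',(np.array(goal)-p).round(2))
E
python3 - <<'E'
from h import *
st([44.18,11.95,6.1])
P=np.load('top0.npy'); I=np.load('topi.npy').astype(int)
W=P[217:307,140:230].reshape(-1,3);C=I[217:307,140:230].reshape(-1,3)
for th in (120,140,155):
    m=(C.min(1)>th)&(abs(W[:,2]-.05)<.006); print(th,m.sum(),cv2.minAreaRect(W[m][:,:2].astype(np.float32)*1000))
E
```

```text
t 0.1 tcp cm [ 25.35 -51.56  23.05] yaw_y -63.8 zaxis [-0.001  0.002 -1.   ] gap 85.5 grip 0.0 F [ 1.  -0.8 -0.8] j6 1.43
to go cm [ 18.83  63.51 -16.95]
120 1762 ((525.8953247070312, 327.2167053222656), (113.76082611083984, 113.67874908447266), 3.7999582290649414)
140 0 ((0.0, 0.0), (0.0, 0.0), 0.0)
155 0 ((0.0, 0.0), (0.0, 0.0), 0.0)
```

Call:
carry_out:
  moves:
    - {"tx":1.8,"ty":5.8,"tz":0,"wx":0,"wy":0,"wz":0.14,"claw":-1}
    - {"tx":1.8,"ty":5.8,"tz":0,"wx":0,"wy":0,"wz":0.14,"claw":-1}
    - {"tx":1.8,"ty":5.8,"tz":0,"wx":0,"wy":0,"wz":0.14,"claw":-1}
    - {"tx":1.8,"ty":5.8,"tz":0,"wx":0,"wy":0,"wz":0.14,"claw":-1}
    - {"tx":1.8,"ty":5.8,"tz":0,"wx":0,"wy":0,"wz":0.14,"claw":-1}
    - {"tx":1.8,"ty":5.8,"tz":0,"wx":0,"wy":0,"wz":0.14,"claw":-1}
    - {"tx":1.8,"ty":5.8,"tz":0,"wx":0,"wy":0,"wz":0.14,"claw":-1}
    - {"tx":1.8,"ty":5.8,"tz":0,"wx":0,"wy":0,"wz":0.14,"claw":-1}
  newtons: 30

```text
clock: 1.1
tcp_pos: [0.3977, -0.0502, 0.2313]
orientation: [0.0, 0.703, 0.711, 0.0]
wrist_force: [1.4, -0.5, 0.1]
finger_gap: 0.0852
grip_force: 0.0
```

Call:
carry_out:
  moves:
    - {"tx":1.5,"ty":5.7,"tz":0,"wx":0,"wy":0,"wz":0,"claw":-1}
    - {"tx":1.5,"ty":5.7,"tz":0,"wx":0,"wy":0,"wz":0,"claw":-1}
    - {"tx":1.4,"ty":5.6,"tz":-2,"wx":0,"wy":0,"wz":0,"claw":-1}
    - {"tx":0,"ty":0,"tz":-5,"wx":0,"wy":0,"wz":0,"claw":-1}
    - {"tx":0,"ty":0,"tz":-4,"wx":0,"wy":0,"wz":0,"claw":-1}
    - {"tx":0,"ty":0,"tz":-1,"wx":0,"wy":0,"wz":0,"claw":-1}
    - {"tx":0,"ty":0,"tz":0,"wx":0,"wy":0,"wz":0,"claw":-1}

```text
clock: 1.98
tcp_pos: [0.4414, 0.1177, 0.1114]
orientation: [-0.0, 0.705, 0.709, -0.0]
wrist_force: [0.0, -0.1, 0.4]
finger_gap: 0.0853
grip_force: 0.0
```

```bash
python3 -c "
from h import *
st([44.18,11.95,6.1])"
```

```text
t 1.98 tcp cm [44.14 11.77 11.14] yaw_y 0.3 zaxis [-0.001 -0.    -1.   ] gap 85.3 grip 0.0 F [ 0.  -0.1  0.4] j6 1.65
to go cm [ 0.04  0.18 -5.04]
```

Call:
carry_out:
  moves:
    - {"tx":0,"ty":0.2,"tz":-2.5,"wx":0,"wy":0,"wz":0,"claw":-1}
    - {"tx":0,"ty":0,"tz":-2.0,"wx":0,"wy":0,"wz":0,"claw":-1}
    - {"tx":0,"ty":0,"tz":-0.5,"wx":0,"wy":0,"wz":0,"claw":-1}
    - {"tx":0,"ty":0,"tz":0,"wx":0,"wy":0,"wz":0,"claw":1}
    - {"tx":0,"ty":0,"tz":0,"wx":0,"wy":0,"wz":0,"claw":1}
    - {"tx":0,"ty":0,"tz":0,"wx":0,"wy":0,"wz":0,"claw":1}
    - {"tx":0,"ty":0,"tz":0,"wx":0,"wy":0,"wz":0,"claw":1}
    - {"tx":0,"ty":0,"tz":0,"wx":0,"wy":0,"wz":0,"claw":1}

```text
clock: 2.98
tcp_pos: [0.4426, 0.1199, 0.0625]
orientation: [0.001, 0.705, 0.709, 0.001]
wrist_force: [-0.4, -0.1, 6.8]
finger_gap: 0.0413
grip_force: 30.2
```

Call:
carry_out:
  moves:
    - {"tx":0,"ty":0,"tz":1.0,"wx":0,"wy":0,"wz":0,"claw":1}
    - {"tx":0,"ty":0,"tz":4,"wx":0,"wy":0,"wz":0,"claw":1}
    - {"tx":0,"ty":0,"tz":5,"wx":0,"wy":0,"wz":0,"claw":1}
    - {"tx":0,"ty":-2,"tz":4,"wx":0,"wy":0,"wz":0,"claw":1}
    - {"tx":0.8,"ty":-5,"tz":0,"wx":0,"wy":0,"wz":0,"claw":1}
    - {"tx":0.8,"ty":-6,"tz":0,"wx":0,"wy":0,"wz":0,"claw":1}
    - {"tx":0.8,"ty":-6,"tz":0,"wx":0,"wy":0,"wz":0,"claw":1}
    - {"tx":0.8,"ty":-6,"tz":0,"wx":0,"wy":0,"wz":0,"claw":1}

```text
clock: 3.98
tcp_pos: [0.4737, -0.1319, 0.2022]
orientation: [0.0, 0.705, 0.709, 0.0]
wrist_force: [0.7, 0.5, 0.3]
finger_gap: 0.0411
grip_force: 30.5
```

Call:
carry_out:
  moves:
    - {"tx":0,"ty":-6,"tz":0,"wx":0,"wy":0,"wz":0,"claw":1}
    - {"tx":0,"ty":-6,"tz":0,"wx":0,"wy":0,"wz":0,"claw":1}
    - {"tx":0,"ty":-4,"tz":0,"wx":0,"wy":0,"wz":0,"claw":1}
    - {"tx":0,"ty":-2,"tz":0,"wx":0,"wy":0,"wz":0,"claw":1}
    - {"tx":0,"ty":0,"tz":-4,"wx":0,"wy":0,"wz":0,"claw":1}
    - {"tx":0,"ty":0,"tz":-4,"wx":0,"wy":0,"wz":0,"claw":1}
    - {"tx":0,"ty":0,"tz":-2,"wx":0,"wy":0,"wz":0,"claw":1}
    - {"tx":0,"ty":0,"tz":0,"wx":0,"wy":0,"wz":0,"claw":1}

```text
clock: 4.97
tcp_pos: [0.4726, -0.3082, 0.0999]
orientation: [-0.002, 0.705, 0.71, 0.0]
wrist_force: [-0.3, 0.6, -0.4]
finger_gap: 0.0411
grip_force: 30.5
```

Run:
```python
from h import *
st([47.53,-31.1,7.8])
c=cam('scene','s1.png')
P=pts(c);b=P[130:270,340:470].reshape(-1,3)
for h,d in((.06,55),(.03,68)):
    Q=b[(abs(b[:,2]-h)<.003)&(abs(b[:,0]-.442)<.035)&(abs(b[:,1]-.12)<.04)]; print(h,cv2.minEnclosingCircle(Q[:,:2].astype(np.float32)*1000))
# carried ring height: brown pixels near tool
I=c['image'].astype(int); m=(I[...,2]-I[...,0]>35)&(abs(P[...,0]-.475)<.035)&(abs(P[...,1]+.311)<.035)&(P[...,2]>.07)
print(m.sum(),np.nanpercentile(P[m],[0,2,50,98,100],axis=0).round(4))
```

```text
t 4.97 tcp cm [ 47.26 -30.82   9.99] yaw_y 0.4 zaxis [-0.003  0.003 -1.   ] gap 41.1 grip 30.5 F [-0.3  0.6 -0.4] j6 0.84
to go cm [ 0.27 -0.28 -2.19]
0.06 ((442.7331848144531, 117.8831787109375), 28.67017364501953)
0.03 ((443.7972717285156, 119.38047790527344), 34.18861770629883)
93 [[ 0.4597 -0.3202  0.0995]
 [ 0.4611 -0.3168  0.101 ]
 [ 0.482  -0.2958  0.1165]
 [ 0.4905 -0.2886  0.1296]
 [ 0.4909 -0.2883  0.1309]]
```

View pics/s1.png

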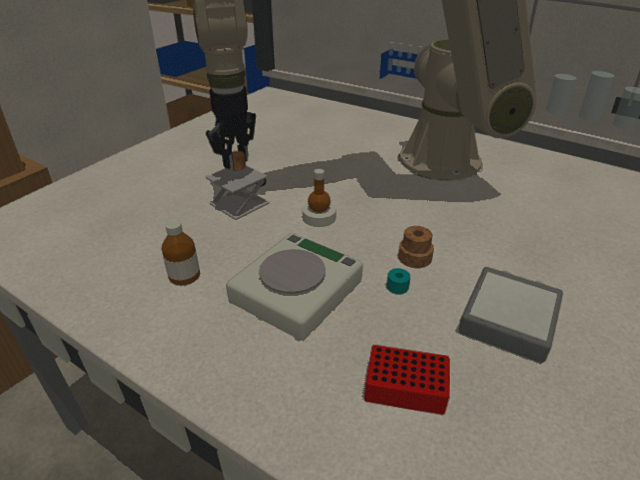

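The small ring hangs level over the jack at (238,160), and the other two rings are undisturbed at (416,245). I'll lower it.

Call:
carry_out:
  moves:
    - {"tx":0.3,"ty":-0.3,"tz":-1.0,"wx":0,"wy":0,"wz":0,"claw":1}
    - {"tx":0,"ty":0,"tz":-0.8,"wx":0,"wy":0,"wz":0,"claw":1}
    - {"tx":0,"ty":0,"tz":-0.2,"wx":0,"wy":0,"wz":0,"claw":1}
    - {"tx":0,"ty":0,"tz":0,"wx":0,"wy":0,"wz":0,"claw":1}

```text
clock: 5.52
tcp_pos: [0.4765, -0.313, 0.0812]
orientation: [-0.0, 0.705, 0.709, 0.0]
wrist_force: [0.3, 0.5, 0.5]
finger_gap: 0.0414
grip_force: 30.5
```

Call:
carry_out:
  moves:
    - {"tx":-0.1,"ty":0.15,"tz":-0.2,"wx":0,"wy":0,"wz":0,"claw":1}
    - {"tx":0,"ty":0,"tz":-0.1,"wx":0,"wy":0,"wz":0,"claw":1}
    - {"tx":0,"ty":0,"tz":-0.1,"wx":0,"wy":0,"wz":0,"claw":1}
    - {"tx":0,"ty":0,"tz":0,"wx":0,"wy":0,"wz":0,"claw":1}

```text
clock: 6.02
tcp_pos: [0.4756, -0.3116, 0.0776]
orientation: [0.0, 0.705, 0.709, 0.0]
wrist_force: [-1.8, 1.2, 2.3]
finger_gap: 0.041
grip_force: 30.7
```

Call:
carry_out:
  moves:
    - {"tx":0,"ty":0,"tz":-0.1,"wx":0,"wy":0,"wz":0,"claw":1}
    - {"tx":0,"ty":0,"tz":0,"wx":0,"wy":0,"wz":0,"claw":1}
    - {"tx":0,"ty":0,"tz":0,"wx":0,"wy":0,"wz":0,"claw":-0.2}
    - {"tx":0,"ty":0,"tz":0,"wx":0,"wy":0,"wz":0,"claw":-0.6}
    - {"tx":0,"ty":0,"tz":0,"wx":0,"wy":0,"wz":0,"claw":-1}
    - {"tx":0,"ty":0,"tz":3,"wx":0,"wy":0,"wz":0,"claw":-1}
    - {"tx":0,"ty":0,"tz":5,"wx":0,"wy":0,"wz":0,"claw":-1}
    - {"tx":0,"ty":0,"tz":4,"wx":0,"wy":0,"wz":0,"claw":-1}

```text
clock: 7.02
tcp_pos: [0.4758, -0.3117, 0.1978]
orientation: [0.0, 0.705, 0.709, 0.0]
wrist_force: [0.5, 0.1, 0.5]
finger_gap: 0.0857
grip_force: 0.0
```

Call:
carry_out:
  moves:
    - {"tx":-0.4,"ty":6,"tz":0,"wx":0,"wy":0,"wz":0,"claw":-1}
    - {"tx":-0.4,"ty":6,"tz":0,"wx":0,"wy":0,"wz":0,"claw":-1}
    - {"tx":-0.4,"ty":6,"tz":0,"wx":0,"wy":0,"wz":0,"claw":-1}
    - {"tx":-0.5,"ty":6,"tz":0,"wx":0,"wy":0,"wz":0,"claw":-1}
    - {"tx":-0.5,"ty":6,"tz":0,"wx":0,"wy":0,"wz":0,"claw":-1}
    - {"tx":-0.5,"ty":6,"tz":0,"wx":0,"wy":0,"wz":0,"claw":-1}
    - {"tx":-0.5,"ty":6,"tz":0,"wx":0,"wy":0,"wz":0,"claw":-1}
    - {"tx":0,"ty":1,"tz":0,"wx":0,"wy":0,"wz":0,"claw":-1}

```text
clock: 8.02
tcp_pos: [0.4427, 0.1215, 0.1963]
orientation: [-0.0, 0.703, 0.711, 0.0]
wrist_force: [0.1, 0.4, -0.4]
finger_gap: 0.0851
grip_force: 0.0
```

Run:
```python
from h import *
st([44.25,11.85,3.1])
for n,(u,v,r) in dict(top=(466,283,35),scene=(237,170,34)).items():
    c=cam(n); P=pts(c)[v-r:v+r,u-r:u+r].reshape(-1,3)
    Q=P[abs(P[:,2]-.105)<.004]; print(n,len(Q),cv2.minEnclosingCircle(Q[:,:2].astype(np.float32)*1000), np.nanmax(P[:,2]))
```

```text
t 8.03 tcp cm [44.27 12.15 19.63] yaw_y 0.7 zaxis [-0.  0. -1.] gap 85.1 grip 0.0 F [ 0.1  0.4 -0.4] j6 1.65
to go cm [ -0.02  -0.3  -16.53]
top 245 ((476.869140625, -310.86236572265625), 21.038511276245117) 0.11065393221520958
scene 156 ((475.0403747558594, -309.9833679199219), 22.912729263305664) 0.10850611224367629
```

Call:
carry_out:
  moves:
    - {"tx":0,"ty":-0.3,"tz":-5,"wx":0,"wy":0,"wz":0,"claw":-1}
    - {"tx":0,"ty":0,"tz":-5,"wx":0,"wy":0,"wz":0,"claw":-1}
    - {"tx":0,"ty":0,"tz":-4,"wx":0,"wy":0,"wz":0,"claw":-1}
    - {"tx":0,"ty":0,"tz":-2.1,"wx":0,"wy":0,"wz":0,"claw":-1}
    - {"tx":0,"ty":0,"tz":-0.4,"wx":0,"wy":0,"wz":0,"claw":-1}
    - {"tx":0,"ty":0,"tz":0,"wx":0,"wy":0,"wz":0,"claw":1}
    - {"tx":0,"ty":0,"tz":0,"wx":0,"wy":0,"wz":0,"claw":1}
    - {"tx":0,"ty":0,"tz":0,"wx":0,"wy":0,"wz":0,"claw":1}

```text
clock: 9.12
tcp_pos: [0.4449, 0.1152, 0.0326]
orientation: [0.001, 0.705, 0.709, 0.001]
wrist_force: [-0.6, -1.7, 4.8]
finger_gap: 0.0542
grip_force: 31.9
```

Call:
carry_out:
  moves:
    - {"tx":0,"ty":0,"tz":0,"wx":0,"wy":0,"wz":0,"claw":1}
    - {"tx":0,"ty":0,"tz":0,"wx":0,"wy":0,"wz":0,"claw":1}

```text
clock: 9.38
tcp_pos: [0.4449, 0.1152, 0.0326]
orientation: [0.001, 0.705, 0.709, 0.001]
wrist_force: [-0.2, -2.5, 7.6]
finger_gap: 0.0544
grip_force: 32.1
```

Call:
carry_out:
  moves:
    - {"tx":0,"ty":0,"tz":1,"wx":0,"wy":0,"wz":0,"claw":1}
    - {"tx":0,"ty":0,"tz":4,"wx":0,"wy":0,"wz":0,"claw":1}
    - {"tx":0,"ty":0,"tz":4,"wx":0,"wy":0,"wz":0,"claw":1}
    - {"tx":2,"ty":5.2,"tz":0,"wx":0,"wy":0,"wz":0,"claw":1}
    - {"tx":2,"ty":5.2,"tz":0,"wx":0,"wy":0,"wz":0,"claw":1}
    - {"tx":2,"ty":5.2,"tz":0,"wx":0,"wy":0,"wz":0,"claw":1}
    - {"tx":2,"ty":5.2,"tz":0,"wx":0,"wy":0,"wz":0,"claw":1}
    - {"tx":0,"ty":0,"tz":-2,"wx":0,"wy":0,"wz":0,"claw":1}

```text
clock: 10.38
tcp_pos: [0.5261, 0.3281, 0.103]
orientation: [0.001, 0.703, 0.711, 0.003]
wrist_force: [0.0, -0.4, -1.3]
finger_gap: 0.0542
grip_force: 31.9
```

Call:
carry_out:
  moves:
    - {"tx":0,"ty":0,"tz":-3,"wx":0,"wy":0,"wz":0,"claw":1}
    - {"tx":0,"ty":0,"tz":0,"wx":0,"wy":0,"wz":0,"claw":1}
    - {"tx":0,"ty":0,"tz":0,"wx":0,"wy":0,"wz":0,"claw":1}

```text
clock: 10.75
tcp_pos: [0.5239, 0.3236, 0.0724]
orientation: [0.0, 0.705, 0.709, 0.0]
wrist_force: [0.0, -0.6, 0.8]
finger_gap: 0.0541
grip_force: 31.9
```

Run:
```python
from h import *
st([52.6,32.3,5.26])
for n in('top','scene'):
    c=cam(n); P=pts(c); I=c['image'].astype(int)
    m=(I[...,2]-I[...,0]>30)&(abs(P[...,0]-.525)<.06)&(abs(P[...,1]-.326)<.06)&(P[...,2]>.056)
    print(n,m.sum(),np.nanpercentile(P[m],[0,2,50,98,100],axis=0).round(4).tolist())
    L=P.reshape(-1,3); Q=L[(abs(L[:,2]-.03)<.003)&(abs(L[:,0]-.442)<.04)&(abs(L[:,1]-.12)<.042)]
    print(cv2.minEnclosingCircle(Q[:,:2].astype(np.float32)*1000))
```

```text
t 10.75 tcp cm [52.39 32.36  7.24] yaw_y 0.3 zaxis [ 0.001  0.    -1.   ] gap 54.1 grip 31.9 F [ 0.  -0.6  0.8] j6 1.99
to go cm [ 0.21 -0.06 -1.98]
top 110 [[0.492, 0.2718, 0.0891], [0.5023, 0.2847, 0.0921], [0.5238, 0.3087, 0.101], [0.5409, 0.3161, 0.5726], [0.5433, 0.3206, 0.5772]]
((442.9518127441406, 119.46327209472656), 33.698341369628906)
scene 393 [[0.5071, 0.3012, 0.0727], [0.5096, 0.3026, 0.0745], [0.5383, 0.3423, 0.0989], [0.5496, 0.3526, 0.1028], [0.5779, 0.3536, 0.1247]]
((441.02679443359375, 120.21720123291016), 35.5496940612793)
```

Call:
carry_out:
  moves:
    - {"tx":0.2,"ty":0,"tz":-1.2,"wx":0,"wy":0,"wz":0,"claw":1}
    - {"tx":0,"ty":0,"tz":-0.4,"wx":0,"wy":0,"wz":0,"claw":1}
    - {"tx":0,"ty":0,"tz":-0.2,"wx":0,"wy":0,"wz":0,"claw":1}
    - {"tx":0,"ty":0,"tz":-0.1,"wx":0,"wy":0,"wz":0,"claw":1}
    - {"tx":0,"ty":0,"tz":0,"wx":0,"wy":0,"wz":0,"claw":1}

```text
clock: 11.48
tcp_pos: [0.5255, 0.3234, 0.0527]
orientation: [0.0, 0.705, 0.709, 0.0]
wrist_force: [-0.5, -0.7, 3.1]
finger_gap: 0.0542
grip_force: 32.1
```

Contact is light, so I release, retract and go back to the large ring.

Call:
carry_out:
  moves:
    - {"tx":0,"ty":0,"tz":-0.05,"wx":0,"wy":0,"wz":0,"claw":1}
    - {"tx":0,"ty":0,"tz":0,"wx":0,"wy":0,"wz":0,"claw":-0.5}
    - {"tx":0,"ty":0,"tz":0,"wx":0,"wy":0,"wz":0,"claw":-1}
    - {"tx":0,"ty":0,"tz":0,"wx":0,"wy":0,"wz":0,"claw":-1}
    - {"tx":0,"ty":0,"tz":2,"wx":0,"wy":0,"wz":0,"claw":-1}
    - {"tx":0,"ty":0,"tz":5,"wx":0,"wy":0,"wz":0,"claw":-1}
    - {"tx":-2,"ty":-5,"tz":1,"wx":0,"wy":0,"wz":0,"claw":-1}
    - {"tx":-2,"ty":-5,"tz":0,"wx":0,"wy":0,"wz":0,"claw":-1}

```text
clock: 12.48
tcp_pos: [0.4865, 0.2231, 0.1332]
orientation: [0.001, 0.704, 0.71, 0.002]
wrist_force: [0.3, -1.2, 0.5]
finger_gap: 0.085
grip_force: 0.0
```

Call:
carry_out:
  moves:
    - {"tx":-2,"ty":-5,"tz":0,"wx":0,"wy":0,"wz":0,"claw":-1}
    - {"tx":-2,"ty":-5,"tz":0,"wx":0,"wy":0,"wz":0,"claw":-1}
    - {"tx":-0.3,"ty":-0.4,"tz":0,"wx":0,"wy":0,"wz":0,"claw":-1}
    - {"tx":0,"ty":0,"tz":-4,"wx":0,"wy":0,"wz":0,"claw":-1}
    - {"tx":0,"ty":0,"tz":-2,"wx":0,"wy":0,"wz":0,"claw":-1}
    - {"tx":0,"ty":0,"tz":0,"wx":0,"wy":0,"wz":0,"claw":-1}

```text
clock: 13.22
tcp_pos: [0.4416, 0.1198, 0.0706]
orientation: [-0.001, 0.705, 0.709, -0.001]
wrist_force: [-0.7, -0.9, 0.3]
finger_gap: 0.0855
grip_force: 0.0
```

Run:
```python
from h import *
st([44.25,11.95,0.3])
for n in('top','scene'):
    P=pts(cam(n)).reshape(-1,3)
    Q=P[(abs(P[:,2]-.08)<.004)&(abs(P[:,0]-.525)<.06)&(abs(P[:,1]-.326)<.06)]; print(n,len(Q),cv2.minEnclosingCircle(Q[:,:2].astype(np.float32)*1000))
```

```text
t 13.22 tcp cm [44.16 11.98  7.06] yaw_y 0.4 zaxis [-0.003 -0.    -1.   ] gap 85.5 grip 0.0 F [-0.7 -0.9  0.3] j6 1.65
to go cm [ 0.09 -0.03 -6.76]
top 393 ((526.7855834960938, 326.6352844238281), 27.992244720458984)
scene 612 ((526.1517944335938, 325.9442138671875), 28.263826370239258)
```

Call:
carry_out:
  moves:
    - {"tx":0.1,"ty":0,"tz":-3,"wx":0,"wy":0,"wz":0,"claw":-1}
    - {"tx":0,"ty":0,"tz":-2.5,"wx":0,"wy":0,"wz":0,"claw":-1}
    - {"tx":0,"ty":0,"tz":-1,"wx":0,"wy":0,"wz":0,"claw":-1}
    - {"tx":0,"ty":0,"tz":-0.3,"wx":0,"wy":0,"wz":0,"claw":-1}
    - {"tx":0,"ty":0,"tz":0,"wx":0,"wy":0,"wz":0,"claw":1}
    - {"tx":0,"ty":0,"tz":0,"wx":0,"wy":0,"wz":0,"claw":1}
    - {"tx":0,"ty":0,"tz":0,"wx":0,"wy":0,"wz":0,"claw":1}
    - {"tx":0,"ty":0,"tz":0,"wx":0,"wy":0,"wz":0,"claw":1}

```text
clock: 14.32
tcp_pos: [0.4444, 0.1196, 0.0051]
orientation: [0.001, 0.705, 0.709, 0.001]
wrist_force: [-1.8, 0.3, 6.2]
finger_gap: 0.068
grip_force: 33.0
```

Call:
carry_out:
  moves:
    - {"tx":0,"ty":0,"tz":1,"wx":0,"wy":0,"wz":0,"claw":1}
    - {"tx":0,"ty":0,"tz":5,"wx":0,"wy":0,"wz":0,"claw":1}
    - {"tx":0,"ty":0,"tz":5,"wx":0,"wy":0,"wz":0,"claw":1}
    - {"tx":4.4,"ty":-2.9,"tz":2,"wx":0,"wy":0,"wz":0,"claw":1}
    - {"tx":4.4,"ty":-2.9,"tz":0,"wx":0,"wy":0,"wz":0,"claw":1}
    - {"tx":4.4,"ty":-2.9,"tz":0,"wx":0,"wy":0,"wz":0,"claw":1}
    - {"tx":4.4,"ty":-2.9,"tz":0,"wx":0,"wy":0,"wz":0,"claw":1}
    - {"tx":4.0,"ty":-2.5,"tz":0,"wx":0,"wy":0,"wz":0,"claw":1}

```text
clock: 15.32
tcp_pos: [0.6613, -0.0229, 0.1347]
orientation: [0.001, 0.705, 0.709, 0.0]
wrist_force: [1.1, -0.6, -0.0]
finger_gap: 0.0679
grip_force: 34.4
```

Call:
carry_out:
  moves:
    - {"tx":0,"ty":0,"tz":-3,"wx":0,"wy":0,"wz":0,"claw":1}
    - {"tx":0,"ty":0,"tz":-1.5,"wx":0,"wy":0,"wz":0,"claw":1}
    - {"tx":0,"ty":0,"tz":0,"wx":0,"wy":0,"wz":0,"claw":1}
    - {"tx":0,"ty":0,"tz":0,"wx":0,"wy":0,"wz":0,"claw":1}

```text
clock: 15.82
tcp_pos: [0.6597, -0.0212, 0.09]
orientation: [0.001, 0.705, 0.709, 0.0]
wrist_force: [-0.1, -0.1, -0.2]
finger_gap: 0.0681
grip_force: 34.4
```

Run:
```python
from h import *
st([66.05,-2.1,6.55])
for n in('scene',):
    c=cam(n,'s2.png'); P=pts(c); I=c['image'].astype(int)
    m=(I[...,2]-I[...,0]>30)&(abs(P[...,0]-.66)<.06)&(abs(P[...,1]+.021)<.06)&(P[...,2]>.064)
    print(n,m.sum(),np.nanpercentile(P[m],[0,2,50,98,100],axis=0).round(4).tolist())
```

```text
t 15.82 tcp cm [65.97 -2.12  9.  ] yaw_y 0.4 zaxis [ 0.001 -0.    -1.   ] gap 68.1 grip 34.4 F [-0.1 -0.1 -0.2] j6 1.41
to go cm [ 0.08  0.02 -2.45]
scene 814 [[0.6264, -0.0531, 0.0862], [0.6308, -0.0381, 0.0882], [0.6632, -0.0043, 0.1103], [0.6911, 0.0124, 0.1167], [0.6972, 0.0138, 0.2416]]
```

View pics/s2.png

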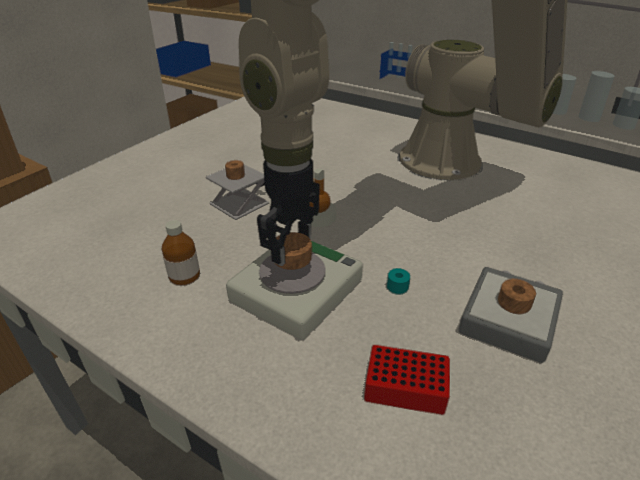

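The large ring hangs over the pan at (295,250). The small ring is on the jack at (235,170) and the medium one on the stirrer at (517,296).

Call:
carry_out:
  moves:
    - {"tx":0.1,"ty":0,"tz":-1.5,"wx":0,"wy":0,"wz":0,"claw":1}
    - {"tx":0,"ty":0,"tz":-0.5,"wx":0,"wy":0,"wz":0,"claw":1}
    - {"tx":0,"ty":0,"tz":-0.2,"wx":0,"wy":0,"wz":0,"claw":1}
    - {"tx":0,"ty":0,"tz":-0.2,"wx":0,"wy":0,"wz":0,"claw":1}
    - {"tx":0,"ty":0,"tz":0,"wx":0,"wy":0,"wz":0,"claw":1}

```text
clock: 16.5
tcp_pos: [0.6607, -0.0216, 0.0653]
orientation: [0.0, 0.705, 0.709, 0.0]
wrist_force: [-1.3, 0.1, 1.5]
finger_gap: 0.0678
grip_force: 34.6
```

Call:
carry_out:
  moves:
    - {"tx":0,"ty":0,"tz":-0.05,"wx":0,"wy":0,"wz":0,"claw":1}
    - {"tx":0,"ty":0,"tz":0,"wx":0,"wy":0,"wz":0,"claw":-0.7}
    - {"tx":0,"ty":0,"tz":0,"wx":0,"wy":0,"wz":0,"claw":-1}
    - {"tx":0,"ty":0,"tz":0,"wx":0,"wy":0,"wz":0,"claw":-1}
    - {"tx":0,"ty":0,"tz":2,"wx":0,"wy":0,"wz":0,"claw":-1}
    - {"tx":0,"ty":0,"tz":5,"wx":0,"wy":0,"wz":0,"claw":-1}
    - {"tx":0,"ty":0,"tz":5,"wx":0,"wy":0,"wz":0,"claw":-1}
    - {"tx":-4,"ty":-2,"tz":1,"wx":0,"wy":0,"wz":0,"claw":-1}

```text
clock: 17.5
tcp_pos: [0.625, -0.0417, 0.1987]
orientation: [0.004, 0.704, 0.71, 0.003]
wrist_force: [-0.5, -1.0, 0.1]
finger_gap: 0.0854
grip_force: 0.0
```

Call:
carry_out:
  moves:
    - {"tx":-5,"ty":-2,"tz":0,"wx":0,"wy":0,"wz":0,"claw":-1}
    - {"tx":-5,"ty":-2,"tz":0,"wx":0,"wy":0,"wz":0,"claw":-1}
    - {"tx":-5,"ty":-2,"tz":0,"wx":0,"wy":0,"wz":0,"claw":-1}
    - {"tx":-4,"ty":-1.5,"tz":0,"wx":0,"wy":0,"wz":0,"claw":-1}
    - {"tx":-0.7,"ty":-0.4,"tz":0,"wx":0,"wy":0,"wz":0,"claw":-1}
    - {"tx":0,"ty":0,"tz":0,"wx":0,"wy":0,"wz":0,"claw":-1}

```text
clock: 18.25
tcp_pos: [0.424, -0.121, 0.1947]
orientation: [0.001, 0.705, 0.709, 0.0]
wrist_force: [0.0, -0.4, -0.4]
finger_gap: 0.0855
grip_force: 0.0
```

Run:
```python
from h import *
st([42.38,-12.0,7.3])
for n in('top','scene'):
    P=pts(cam(n)).reshape(-1,3)
    for h,x,y in((.09,.66,-.021),(.025,.424,-.12)):
        Q=P[(abs(P[:,2]-h)<.003)&(abs(P[:,0]-x)<.045)&(abs(P[:,1]-y)<.045)]
        if len(Q):print(n,h,len(Q),cv2.minEnclosingCircle(Q[:,:2].astype(np.float32)*1000))
```

```text
t 18.25 tcp cm [ 42.4  -12.1   19.47] yaw_y 0.3 zaxis [ 0.002 -0.    -1.   ] gap 85.5 grip 0.0 F [ 0.  -0.4 -0.4] j6 1.11
to go cm [ -0.02   0.1  -12.17]
top 0.09 468 ((662.1856689453125, -21.757720947265625), 33.85694122314453)
top 0.025 230 ((424.2519226074219, -120.53722381591797), 37.80315399169922)
scene 0.09 649 ((659.5272827148438, -20.65192222595215), 35.06877517700195)
scene 0.025 298 ((425.02105712890625, -118.53936004638672), 38.72649383544922)
```

Call:
carry_out:
  moves:
    - {"tx":0,"ty":0.1,"tz":-4,"wx":0,"wy":0,"wz":0,"claw":-1}
    - {"tx":0,"ty":0,"tz":-4,"wx":0,"wy":0,"wz":0,"claw":-1}
    - {"tx":0,"ty":0,"tz":-3,"wx":0,"wy":0,"wz":0,"claw":-1}
    - {"tx":0,"ty":0,"tz":-1,"wx":0,"wy":0,"wz":0,"claw":-1}
    - {"tx":0,"ty":0,"tz":0,"wx":0,"wy":0,"wz":0,"claw":-0.3}
    - {"tx":0,"ty":0,"tz":0,"wx":0,"wy":0,"wz":0,"claw":0.1}
    - {"tx":0,"ty":0,"tz":0,"wx":0,"wy":0,"wz":0,"claw":0.3}

```text
clock: 19.23
tcp_pos: [0.4246, -0.12, 0.0754]
orientation: [0.001, 0.705, 0.709, 0.0]
wrist_force: [-0.4, -0.1, -0.5]
finger_gap: 0.0324
grip_force: 0.0
```

Call:
carry_out:
  moves:
    - {"tx":0,"ty":0,"tz":0,"wx":0,"wy":0,"wz":0,"claw":0.4}
    - {"tx":0,"ty":0,"tz":0,"wx":0,"wy":0,"wz":0,"claw":0.5}
    - {"tx":0,"ty":0,"tz":0,"wx":0,"wy":0,"wz":0,"claw":1}
    - {"tx":0,"ty":0,"tz":0,"wx":0,"wy":0,"wz":0,"claw":1}
    - {"tx":0,"ty":0,"tz":0,"wx":0,"wy":0,"wz":0,"claw":1}

```text
clock: 19.85
tcp_pos: [0.4236, -0.1198, 0.0746]
orientation: [0.0, 0.705, 0.709, -0.0]
wrist_force: [-2.9, -0.8, 5.1]
finger_gap: 0.0212
grip_force: 29.3
```

Call:
carry_out:
  moves:
    - {"tx":0,"ty":0,"tz":1,"wx":0,"wy":0,"wz":0,"claw":1}
    - {"tx":0,"ty":0,"tz":3,"wx":0,"wy":0,"wz":0,"claw":1}
    - {"tx":0,"ty":0,"tz":4,"wx":0,"wy":0,"wz":0,"claw":1}
    - {"tx":0,"ty":0,"tz":4,"wx":0,"wy":0,"wz":0,"claw":1}
    - {"tx":1.5,"ty":0.6,"tz":1,"wx":0,"wy":0,"wz":0,"claw":1}
    - {"tx":3,"ty":1.3,"tz":0,"wx":0,"wy":0,"wz":0,"claw":1}
    - {"tx":4,"ty":1.7,"tz":0,"wx":0,"wy":0,"wz":0,"claw":1}
    - {"tx":4,"ty":1.7,"tz":0,"wx":0,"wy":0,"wz":0,"claw":1}

```text
clock: 20.85
tcp_pos: [0.55, -0.066, 0.2048]
orientation: [0.0, 0.705, 0.709, 0.0]
wrist_force: [-0.5, -0.9, -0.5]
finger_gap: 0.0212
grip_force: 29.5
```

Call:
carry_out:
  moves:
    - {"tx":4,"ty":1.7,"tz":0,"wx":0,"wy":0,"wz":0,"claw":1}
    - {"tx":4,"ty":1.6,"tz":0,"wx":0,"wy":0,"wz":0,"claw":1}
    - {"tx":2.2,"ty":0.9,"tz":0,"wx":0,"wy":0,"wz":0,"claw":1}
    - {"tx":1,"ty":0.4,"tz":0,"wx":0,"wy":0,"wz":0,"claw":1}
    - {"tx":0,"ty":0,"tz":-2,"wx":0,"wy":0,"wz":0,"claw":1}
    - {"tx":0,"ty":0,"tz":-1.5,"wx":0,"wy":0,"wz":0,"claw":1}
    - {"tx":0,"ty":0,"tz":0,"wx":0,"wy":0,"wz":0,"claw":1}
    - {"tx":0,"ty":0,"tz":0,"wx":0,"wy":0,"wz":0,"claw":1}

```text
clock: 21.85
tcp_pos: [0.6605, -0.0208, 0.17]
orientation: [0.0, 0.705, 0.709, 0.0]
wrist_force: [-0.6, 0.0, -0.4]
finger_gap: 0.0209
grip_force: 29.6
```

Run:
```python
from h import *
st([66.1,-2.1,14.0])
c=cam('scene'); cv2.imwrite('pics/s3.png',cv2.resize(c['image'][130:330,180:420],(720,600)))
```

```text
t 21.85 tcp cm [66.05 -2.08 17.  ] yaw_y 0.3 zaxis [ 0.001 -0.    -1.   ] gap 20.9 grip 29.6 F [-0.6  0.  -0.4] j6 1.41
to go cm [ 0.05 -0.02 -3.  ]
```

View pics/s3.png

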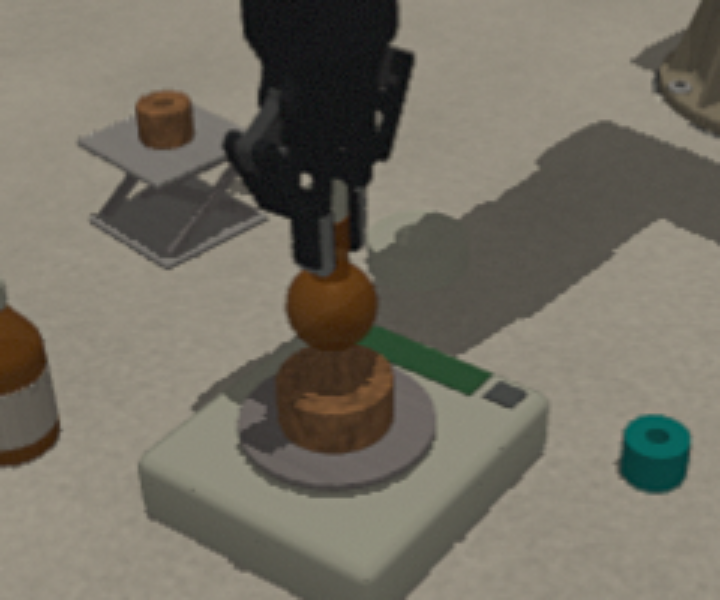

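The flask hangs upright at (332,305) in the crop, centred above the large ring at (335,395). I lower it slowly.

Call:
carry_out:
  moves:
    - {"tx":0.05,"ty":0,"tz":-1.3,"wx":0,"wy":0,"wz":0,"claw":1}
    - {"tx":0,"ty":0,"tz":-0.8,"wx":0,"wy":0,"wz":0,"claw":1}
    - {"tx":0,"ty":0,"tz":-0.4,"wx":0,"wy":0,"wz":0,"claw":1}
    - {"tx":0,"ty":0,"tz":-0.3,"wx":0,"wy":0,"wz":0,"claw":1}
    - {"tx":0,"ty":0,"tz":-0.1,"wx":0,"wy":0,"wz":0,"claw":1}
    - {"tx":0,"ty":0,"tz":0,"wx":0,"wy":0,"wz":0,"claw":1}

```text
clock: 22.65
tcp_pos: [0.6612, -0.0206, 0.1405]
orientation: [0.0, 0.705, 0.709, 0.0]
wrist_force: [-0.4, -0.3, -0.3]
finger_gap: 0.0214
grip_force: 29.6
```

Call:
carry_out:
  moves:
    - {"tx":0,"ty":-0.05,"tz":-0.1,"wx":0,"wy":0,"wz":0,"claw":1}
    - {"tx":0,"ty":0,"tz":0,"wx":0,"wy":0,"wz":0,"claw":1}

```text
clock: 22.9
tcp_pos: [0.6614, -0.021, 0.1399]
orientation: [0.0, 0.705, 0.709, 0.0]
wrist_force: [0.3, 0.7, 2.2]
finger_gap: 0.0215
grip_force: 29.8
```

Call:
carry_out:
  moves:
    - {"tx":0,"ty":0,"tz":-0.05,"wx":0,"wy":0,"wz":0,"claw":1}
    - {"tx":0,"ty":0,"tz":0,"wx":0,"wy":0,"wz":0,"claw":0.4}
    - {"tx":0,"ty":0,"tz":0,"wx":0,"wy":0,"wz":0,"claw":0.2}
    - {"tx":0,"ty":0,"tz":0,"wx":0,"wy":0,"wz":0,"claw":-0.3}
    - {"tx":0,"ty":0,"tz":0,"wx":0,"wy":0,"wz":0,"claw":-0.7}
    - {"tx":0,"ty":0,"tz":0,"wx":0,"wy":0,"wz":0,"claw":-0.7}
    - {"tx":0,"ty":0,"tz":2,"wx":0,"wy":0,"wz":0,"claw":-0.7}
    - {"tx":0,"ty":0,"tz":5,"wx":0,"wy":0,"wz":0,"claw":-0.7}

```text
clock: 23.9
tcp_pos: [0.6593, -0.0209, 0.2065]
orientation: [-0.003, 0.705, 0.709, -0.002]
wrist_force: [0.3, -0.3, -0.1]
finger_gap: 0.0724
grip_force: 0.0
```

Call:
carry_out:
  moves:
    - {"tx":0,"ty":0,"tz":5,"wx":0,"wy":0,"wz":0,"claw":-0.7}
    - {"tx":-5,"ty":0,"tz":0,"wx":0,"wy":0,"wz":0,"claw":-0.7}
    - {"tx":-5,"ty":0,"tz":0,"wx":0,"wy":0,"wz":0,"claw":-0.7}
    - {"tx":-5,"ty":0,"tz":0,"wx":0,"wy":0,"wz":0,"claw":-0.7}
    - {"tx":-3,"ty":0,"tz":0,"wx":0,"wy":0,"wz":0,"claw":-0.7}
    - {"tx":0,"ty":0,"tz":0,"wx":0,"wy":0,"wz":0,"claw":-0.7}

```text
clock: 24.65
tcp_pos: [0.4793, -0.0209, 0.2596]
orientation: [0.0, 0.705, 0.709, 0.0]
wrist_force: [1.1, -0.5, 0.8]
finger_gap: 0.0725
grip_force: 0.0
```

Run:
```python
from h import *
st()
for n in('top','scene'):
    c=cam(n,n+'9.png');P=pts(c).reshape(-1,3)
    for k,h,x,y in(('stopper',.184,.66,-.021),('large',.0905,.66,-.021),('med',.08,.526,.326),('small',.105,.475,-.311)):
        Q=P[(abs(P[:,2]-h)<.004)&(abs(P[:,0]-x)<.045)&(abs(P[:,1]-y)<.045)]
        if len(Q):print(n,k,len(Q),cv2.minEnclosingCircle(Q[:,:2].astype(np.float32)*1000))
```

```text
t 24.65 tcp cm [47.93 -2.09 25.96] yaw_y 0.3 zaxis [ 0.001 -0.    -1.   ] gap 72.5 grip 0.0 F [ 1.1 -0.5  0.8] j6 1.35
top stopper 91 ((662.310791015625, -21.535688400268555), 11.00892162322998)
top large 267 ((661.976318359375, -21.64566421508789), 33.906211853027344)
top med 405 ((527.027099609375, 326.6000061035156), 28.251813888549805)
top small 247 ((476.77777099609375, -310.8589782714844), 21.407350540161133)
scene stopper 98 ((660.9255981445312, -20.91713523864746), 10.765707015991211)
scene large 425 ((660.607177734375, -20.539846420288086), 34.21255874633789)
scene med 616 ((525.3928833007812, 326.22064208984375), 28.810361862182617)
scene small 154 ((476.8115234375, -311.5283508300781), 23.377525329589844)
```

View pics/scene9.png

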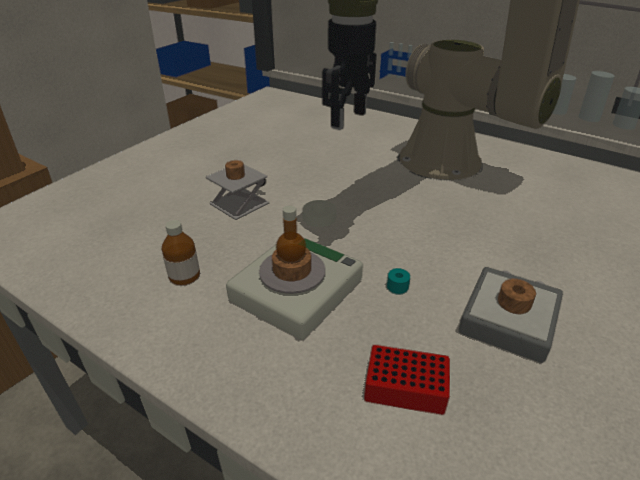

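The flask stands upright in the large ring at (291,245), all rings are centred, and the bottle and tip box have not moved. I'm handing in.

```bash
python3 -c "
from workcell import env
print(env.hand_in())"
```

```text
the job is handed in; nothing more can be done
None
```

The job is done and handed in at about 25 s on the robot's clock: the last pictures showed each ring within about 2 mm of the middle of its place, the flask upright in the large ring on the balance, and the bottle and tip box where they were.

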